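# Seat a spring-housing cover on its guide pin and hold it down

## Task

Take the red-flanged cover off the rubber mat by its steel knob, rest its flat underside on the tip of the brass guide pin in the spring housing, with the pin beside the hidden bore, and slide the cover across until the bore drops onto the pin. Then press the cover straight down against the spring until its red flange is fully home on the housing rim, and finish while still holding it pressed down there, so that I can close the clamp band around it. Leave the gear, the clamp band and the bearing alone.

Things in the scene. Friction and masses are not known exactly. Their poses are not given: they have to be found in the camera images.
- cover: round cover, loose, about 250 g, upright on a 4 mm black rubber mat. Aluminium skirt dia 66 mm from 0 to 10 mm, flat below; red flange dia 84, 10 to 16 mm; steel knob dia 28, 16 to 48 mm, to grip from above at any yaw. A blind bore dia 17, 22 mm deep, opens in the middle of the underside, unseen from above. Origin: centre of the underside (mouth of the bore); z up its axis
- pin_tip (a point): centre of the tip of the guide pin: fixed, upright, brass, dia 14 mm, with a 2.5 mm chamfer round its flat 9 mm wide tip, on the housing's axis. The tip is 68 mm above the bench and 8 mm above the housing rim. z up. With the cover fully home, the cover's origin lies 18 mm straight below this point
- housing: spring housing fixed to the bench: blue base 124 mm square, 10 mm high; aluminium barrel, outer dia 92, inner dia 74 mm, its rim 60 mm above the bench; a brass port on its side (own +x). Origin: on the axis at bench level. The cover's skirt goes inside the barrel and its red flange lands on the rim
- spring_seat (a joint): travel (m) of the orange sprung ring (dia 68, hole 19 mm) around the pin in the barrel; 0 = up, level with the rim; grows downwards, stop at 13 mm. The cover lands on it after dropping over the pin and pushes it down 10 mm before the flange meets the rim. It pushes back with about 4 N at the top, 11 N at 10 mm, and lifts the cover again if let go
- gear: bystander: steel gear 80 mm in diameter with a stub shaft upwards, 70 mm tall, loose; origin: centre of its underside
- band: bystander: steel clamp band, a ring 108 mm in diameter, 14 mm high, with a brass lug, loose; origin: centre of its underside
- bearing: bystander: ball bearing 72 mm in diameter, 18 mm high, loose; origin: centre of its underside
Things that resemble listed ones, but are neither listed nor needed, are in the scene too. Leave any pink or turquoise look-alike of the housing alone.

How it is judged:
By the outcome, as a careful person would: the job done as asked, in the order asked, and still so for the second after the job is handed in, while the arm keeps its last pose, push and grip.
It also fails if it takes over 42 s, if anything falls off the work surface, if the arm or the gripper's body presses on something with over 40 N, if the wrist force passes 120 N, or if a joint passes its speed limit or range.

## Robot

A 6-joint arm with a two-finger parallel gripper is mounted at the origin on the work surface. World frame = base frame: x ahead of the robot, y to its left, z up, the work surface at z = 0. Lengths are in m, angles in rad, forces in N, time in s.
With the tool pointing down it reaches from about 0.25 to 0.775 m from the base axis. Payload 8.9 kg.
Tool frame: the origin (TCP) lies midway between the tips of the shut fingers; the grasp point (between the pads) lies 19 mm behind it; z points along the fingers, y is the line along which they close (so a half turn about z gives the same grasp; the last joint's range is limited). The gripper opens to 85 mm and grips with 20 to 120 N. Pads are 22 mm wide; open, the fingers measure 114 mm over their backs; the gripper's body (76 mm by 85 mm) begins 54 mm behind the grasp point. The pads swing forward as they close: fully open they stand 13 mm farther back than shut.
Start: joints at [-1.412, 0.291, -0.153, 1.127, 0, 1.431], TCP at [0.154, -0.502, 0.231] pointing down, gripper open.
Joint ranges: [-2.52, 2.52], [-0.91, 1.74], [-1.3, 1.37], [-1.96, 2.02], [-1.52, 1.47], [-3.14, 3.14]. Speed limits (rad/s): [2.22, 2.22, 2.79, 3.14, 3.14, 3.14].

## Interface

Orientations are given as a unit quaternion [w, x, y, z].
In Python, from plant import observe, grab_frame, order gives the robot as it stands. The module is installed in compiled form; this text tells all that it offers.
- The arm moves only by the shell command python3 -m pendant 'ROWS' [OPENING] [FORCE]. ROWS is JSON, a list of rows, each a list of 4 numbers: the shift along the tool's x, y, z in m, then the turn about the tool's z in degrees. A call has 1 to 10 rows; each row is the pose to reach, as a shift and turn from the pose commanded when the call began, along the tool's axes at that moment; what a row does not reach only later rows make up. A row lasts 1/8 s, in which the tool goes at most 62.5 mm and 10.7 degrees, less where a joint would pass 70% of its speed; a pose out of reach is approached as far as the arm can. A call with a gripper value outside its range is refused whole. OPENING is the finger opening in m, from 0 to 0.0854, set as the call begins (- or left out, the last holds). The fingers move at their own pace and stop on an object; FORCE is the grip in N (left out, the last holds). Time passes only in rows, so rows that repeat a pose let the fingers close. It gives the time, the measured TCP pose, the force, the opening and the grip force at its end, in the units of the state.
- observe(): the state, without advancing time (a new reading comes with each control period).
- grab_frame(name): name is "scene" or "top"; returns a dict with "pixels" (480x640x3 uint8, red, green, blue), "range_z" (480x640 float32, m along the optical axis (not along the pixel's ray), 0 where there is no reading), "intrinsics" (3x3 intrinsics, pixels), "D" ([k1, k2, p1, p2, k3] as OpenCV has them; the pictures are not rectified), "origin" and "rotation" of the camera in the world. Camera axes: x right, y up, looking along -z (the intrinsics and any distortion apply to the point x, -y, -z); pixel columns grow to the right and rows downward; lengths in m; the calibration is good to about 2 mm. A picture is of the moment at which its call begins.
- order.hand_in(): hands the job in; it is judged then, once.
The state is a dict: "t": time; "qpos": joint angles; "joint_vel": joint speeds; "joint_efforts": joint torques, N m; "tool_pos": TCP position; "tcp_rot": TCP orientation; "contact_force": force on the tool from outside, world axes, zero at the start; "moment": the same for the moment, N m; "width": finger opening in m; "gripper_force": force on a finger pad.
Only numpy, scipy, OpenCV 4.12 (cv2) and the standard library are available. Lean on these libraries where they do the work, as an engineer would, in place of code of your own. Each camera call takes 0.05 s, during which the arm holds its last target. There are 200 camera calls.

## Working session

There is one attempt and no reset: what is moved stays moved. The work goes in short steps, Python scripts to look and compute and a shell command to move; the robot and the scene stay as the last step left them, time stands still between calls to the robot, and variables do not carry over. Pictures are saved under pics/ and viewed, at most 10 in all, crops included, and the job is handed in when it is done.

```bash
mkdir -p pics
cat > h.py <<'E'
import numpy as np, cv2, json
from plant import observe, grab_frame
def grab(n):
    f=grab_frame(n); cv2.imwrite
    return f
def world(f,u,v,z=None):
    """pixel -> world: using depth, or intersect with plane z"""
    K=np.array(f["intrinsics"]);D=np.array(f["D"],float);R=np.array(f["rotation"]);o=np.array(f["origin"])
    p=cv2.undistortPoints(np.array([[[u,v]]],float),K,D)[0,0]
    d=R@np.array([p[0],-p[1],-1.])
    s=f["range_z"][int(round(v)),int(round(u))] if z is None else (z-o[2])/d[2]
    return o+s*d
def cloud(f):
    K=np.array(f["intrinsics"]);D=np.array(f["D"],float);R=np.array(f["rotation"]);o=np.array(f["origin"])
    v,u=np.mgrid[0:480,0:640]
    p=cv2.undistortPoints(np.stack([u.ravel(),v.ravel()],1).astype(float)[:,None],K,D)[:,0]
    d=np.c_[p[:,0],-p[:,1],-np.ones(len(p))]@R.T
    return (o+d*f["range_z"].reshape(-1,1)).reshape(480,640,3)
def save(f,name): cv2.imwrite("pics/"+name,cv2.cvtColor(f["pixels"],cv2.COLOR_RGB2BGR))
E
python3 - <<'E'
from h import *
import pickle
np.set_printoptions(precision=4,suppress=True)
for n in("scene","top"):
    f=grab(n); save(f,n+"0.png"); pickle.dump(f,open(n+"0.pkl","wb"))
    print(n,f["origin"],f["rotation"],f["intrinsics"],f["D"],(f["range_z"]>0).mean())
s=observe();print({k:s[k] for k in s})
E
```

```text
scene [ 1.2411 -0.972   1.2243] [0.8797 0.3746 0.1122 0.2705] [[597.9585   0.     320.7809]
 [  0.     597.9585 248.262 ]
 [  0.       0.       1.    ]] [0.0287 0.     0.     0.     0.    ] 0.99341796875
top [0.4812 0.0103 1.2288] [-0.6986 -0.0329  0.0258  0.7143] [[462.984    0.     315.2819]
 [  0.     462.984  234.6536]
 [  0.       0.       1.    ]] [-0.0307  0.      0.      0.      0.    ] 0.995966796875
{'t': 0.1, 'qpos': array([-1.4123,  0.2912, -0.154 ,  1.1267, -0.    ,  1.4315]), 'joint_vel': array([ 0.0008, -0.0012,  0.0002, -0.0009, -0.0006, -0.0008]), 'joint_efforts': array([  0.0023, -53.7978,  33.1918,   0.0093,  -0.    ,   0.    ]), 'tool_pos': array([ 0.154 , -0.5015,  0.2308]), 'tcp_rot': array([-0.0005,  0.9889,  0.1483, -0.    ]), 'contact_force': array([ 0.4865, -0.5651, -0.72  ]), 'moment': array([-0.062 ,  0.0199,  0.0023]), 'gripper_force': 0.0, 'width': 0.0853484885622019}
```

```bash
sed -i 's/R=np.array(f\["rotation"\])/R=rot(f["rotation"])/; s/ cv2.imwrite$//' h.py; sed -i 's/^def grab(n):/from scipy.spatial.transform import Rotation\ndef rot(q): return Rotation.from_quat(np.roll(q,-1)).as_matrix()\ndef grab(n):/' h.py; python3 -c "
import h,pickle
for n in('scene','top'):
    f=pickle.load(open(n+'0.pkl','rb')); print(h.world(f,320,240), h.rot(f['rotation']))"
```

```text
[0.52093167 0.10090026 0.01210881] [[ 0.82851995 -0.39184997  0.40001038]
 [ 0.55993468  0.57302564 -0.59842691]
 [ 0.00527736  0.71978832  0.69417355]]
[0.56869403 0.00935854 0.00555421] [[-0.02183208  0.99630383 -0.0830785 ]
 [-0.99970113 -0.02266958 -0.00915081]
 [-0.01100035  0.08285389  0.99650099]]
```

View pics/scene0.png

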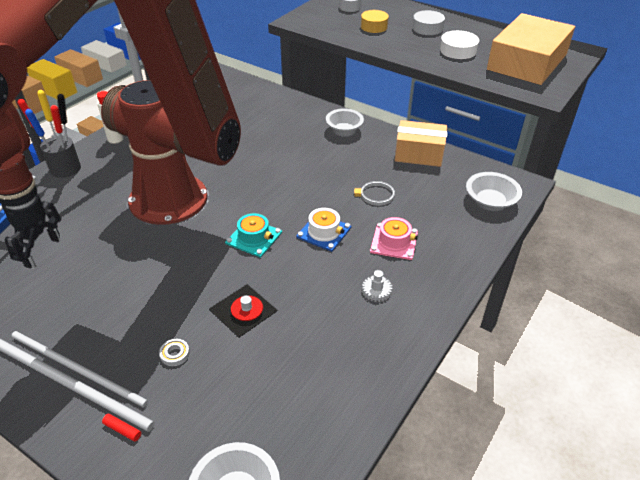

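View pics/top0.png

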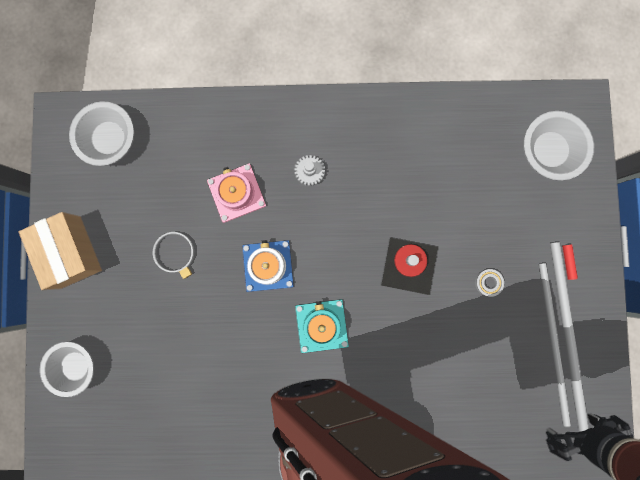

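Scene: the red-flanged cover is on the black mat at (247,307). The three housings are turquoise (254,232), blue base with aluminium barrel (323,226) and pink (396,235). In the top view the cover is at (411,260) and the blue housing at (267,265). The blue-based one with the bare aluminium barrel matches the description; the other two are look-alikes. Next I'll measure both and make one enlarged crop.

```bash
cat > m.py <<'E'
from h import *
import pickle
np.set_printoptions(precision=4,suppress=True)
def ell(m):
    c=max(cv2.findContours(m.astype(np.uint8),cv2.RETR_EXTERNAL,cv2.CHAIN_APPROX_NONE)[0],key=cv2.contourArea)
    return cv2.fitEllipse(cv2.convexHull(c))
def tri(fa,pa,fb,pb):
    r=[]
    for f,p in((fa,pa),(fb,pb)):
        a=world(f,*p,z=0.3); o=np.array(f["origin"]); r.append((o,(a-o)/np.linalg.norm(a-o)))
    A=sum(np.eye(3)-np.outer(d,d) for o,d in r); b=sum((np.eye(3)-np.outer(d,d))@o for o,d in r)
    x=np.linalg.solve(A,b); return x,[np.linalg.norm(np.cross(x-o,d)) for o,d in r]
E
python3 - <<'E'
from m import *
F={n:pickle.load(open(n+"0.pkl","rb")) for n in("scene","top")}
roi={"scene":{"cover":(210,280,280,335),"house":(295,200,355,250)},"top":{"cover":(380,235,440,295),"house":(240,238,295,293)}}
P={}
for n,f in F.items():
    W=cloud(f); hsv=cv2.cvtColor(f["pixels"],cv2.COLOR_RGB2HSV)
    for k,(a,b,c,d) in roi[n].items():
        box=np.zeros((480,640),bool);box[b:d,a:c]=1
        H,S,V=[hsv[...,i] for i in range(3)]
        if k=="cover":
            red=box&(S>150)&((H<8)|(H>172))&(V>90)
            e=ell(red); P[n,"flange"]=e[0]; print(n,"flange",e, world(f,*e[0],z=0.020))
            z=W[...,2]; kn=box&(z>.043)&(S<90)
            e=ell(kn); P[n,"knob"]=e[0]; print(n,"knob",e,"z",np.median(z[kn]),W[kn].mean(0),world(f,*e[0],z=.052), "zflange",np.median(z[red]))
        else:
            o=box&(H>8)&(H<24)&(S>150)&(V>120); e=ell(o);P[n,"seat"]=e[0]
            print(n,"seat",e,np.median(W[o],0),world(f,*e[0],z=.06))
            z=W[...,2]; rim=box&(z>.052);  e=ell(rim); P[n,"rim"]=e[0];print(n,"rim",e,world(f,*e[0],z=.06))
            tip=box&(z>.0645); print("tip",tip.sum(),W[tip].mean(0) if tip.any() else None,z[box].max())
            if tip.sum()>4: P[n,"tip"]=np.argwhere(tip).mean(0)[::-1]; print(world(f,*P[n,"tip"],z=.068))
    m=(W[...,2]>.03)&(W[...,2]<.12)
for k in("flange","knob","seat","rim","tip"):
    if ("top",k) in P and ("scene",k) in P: print("tri",k,*tri(F["scene"],P["scene",k],F["top"],P["top",k]))
im=np.hstack([cv2.resize(F["scene"]["pixels"][200:250,290:356],(396,300),interpolation=cv2.INTER_CUBIC),cv2.resize(F["scene"]["pixels"][280:330,214:280],(396,300),interpolation=cv2.INTER_CUBIC)])
im2=np.hstack([cv2.resize(F["top"]["pixels"][240:290,234:300],(396,300),interpolation=cv2.INTER_CUBIC),cv2.resize(F["top"]["pixels"][236:286,378:444],(396,300),interpolation=cv2.INTER_CUBIC)])
cv2.imwrite("pics/crop.png",cv2.cvtColor(np.vstack([im,im2]),cv2.COLOR_RGB2BGR))
E
```

```text
scene flange ((246.407470703125, 307.6331481933594), (25.115230560302734, 32.711273193359375), 79.60298919677734) [ 0.5117 -0.2302  0.02  ]
scene knob ((245.1336212158203, 300.6210021972656), (10.31008243560791, 10.909180641174316), 39.926483154296875) z 0.050653390257766495 [ 0.5804 -0.3009  0.1603] [ 0.5133 -0.2333  0.052 ] zflange 0.01908321151898429
scene seat ((323.8808898925781, 217.9291229248047), (14.17403507232666, 22.198102951049805), 89.64776611328125) [0.5066 0.144  0.0586] [0.5053 0.1441 0.06  ]
scene rim ((323.6631774902344, 219.1455078125), (22.112926483154297, 31.743453979492188), 92.47903442382812) [0.5078 0.1392 0.06  ]
tip 31 [ 0.8157 -0.3254  0.5524] 1.2242547767015473
[0.5144 0.125  0.068 ]
top flange ((410.4132995605469, 260.02508544921875), (31.880695343017578, 32.32688522338867), 110.54026794433594) [ 0.51  -0.225  0.02 ]
top knob ((413.0391845703125, 259.6536865234375), (10.472558975219727, 10.86976146697998), 138.3731689453125) z 0.052834551689716625 [ 0.5067 -0.1989  0.1845] [ 0.51   -0.2255  0.052 ] zflange 0.021023680723227356Traceback (most recent call last):
  File "<stdin>", line 16, in <module>
  File "m.py", line 6, in ell
    return cv2.fitEllipse(cv2.convexHull(c))
           ~~~~~~~~~~~~~~^^^^^^^^^^^^^^^^^^^
cv2.error: OpenCV(4.12.0) /io/opencv/modules/imgproc/src/shapedescr.cpp:361: error: (-201:Incorrect size of input array) There should be at least 5 points to fit the ellipse in function 'fitEllipseNoDirect'
```

Run:
```python
from m import *
F={n:pickle.load(open(n+"0.pkl","rb")) for n in("scene","top")}
roi={"scene":{"house":(295,200,355,250)},"top":{"house":(240,238,295,293)}}
P={}
for n,f in F.items():
    W=cloud(f); hsv=cv2.cvtColor(f["pixels"],cv2.COLOR_RGB2HSV); z=W[...,2].copy(); z[z>.2]=0
    for k,(a,b,c,d) in roi[n].items():
        box=np.zeros((480,640),bool);box[b:d,a:c]=1
        H,S,V=[hsv[...,i] for i in range(3)]
        o=box&(H>5)&(H<26)&(S>90)&(z>.05); e=ell(o);P[n,"seat"]=e[0]
        print(n,"seat",e,np.median(W[o],0),world(f,*e[0],z=.06))
        rim=box&(z>.052);  e=ell(rim); P[n,"rim"]=e[0];print(n,"rim",e,world(f,*e[0],z=.06))
        tip=box&(z>.0645); print("tip",tip.sum(),np.median(W[tip],0),z[box].max()); P[n,"tip"]=np.median(np.argwhere(tip),0)[::-1]
    # knob top & flange top: depth cloud near the top planes
    a,b,c,d={"scene":(210,280,280,335),"top":(380,235,440,295)}[n]
    box=np.zeros((480,640),bool);box[b:d,a:c]=1
    kn=box&(z>.046)&(z<.06); e=ell(kn); P[n,"knob"]=e[0]; print(n,"knobtop",kn.sum(),np.median(W[kn],0),e,world(f,*e[0],z=.052))
for k in("seat","rim","tip","knob"): print("tri",k,*tri(F["scene"],P["scene",k],F["top"],P["top",k]))
def cr(n,u,v): return cv2.resize(F[n]["pixels"][v-25:v+25,u-33:u+33],(396,300),interpolation=cv2.INTER_CUBIC)
im=np.vstack([np.hstack([cr("scene",323,225),cr("scene",247,305)]),np.hstack([cr("top",267,265),cr("top",411,261)])])
cv2.imwrite("pics/crop.png",cv2.cvtColor(im,cv2.COLOR_RGB2BGR))
```

```text
scene seat ((323.82208251953125, 217.8024139404297), (14.79691219329834, 22.58893394470215), 91.3159408569336) [0.5058 0.1444 0.0589] [0.5049 0.1444 0.06  ]
scene rim ((323.6631774902344, 219.1455078125), (22.112926483154297, 31.743453979492188), 92.47903442382812) [0.5078 0.1392 0.06  ]
tip 18 [0.5082 0.1408 0.0659] 0.07434183866497435
scene knobtop 80 [ 0.5116 -0.2311  0.0506] ((245.1696319580078, 300.15216064453125), (9.413339614868164, 10.614782333374023), 76.16539001464844) [ 0.5124 -0.232   0.052 ]
top seat ((265.1724853515625, 265.2015075683594), (26.22272491455078, 26.42116355895996), 175.11289978027344) [0.5043 0.1487 0.0611] [0.5042 0.1492 0.06  ]
top rim ((265.38201904296875, 265.2137451171875), (35.9937629699707, 36.26541519165039), 72.72853088378906) [0.5041 0.1486 0.06  ]
tip 80 [0.5045 0.1483 0.0656] 0.07329831975313184
top knobtop 93 [ 0.5092 -0.2249  0.0526] ((413.1087341308594, 259.7673034667969), (10.42618179321289, 10.655465126037598), 96.59602355957031) [ 0.5097 -0.2256  0.052 ]
tri seat [0.5033 0.1489 0.0562] [np.float64(0.0011752208976480878), np.float64(0.0011752208976481503)]
tri rim [0.5032 0.1488 0.0509] [np.float64(0.0014406381086325933), np.float64(0.0014406381086327095)]
tri tip [0.5038 0.1488 0.0617] [np.float64(0.0010444811576311894), np.float64(0.0010444811576311977)]
tri knob [ 0.5092 -0.2275  0.0456] [np.float64(0.0009205548119523841), np.float64(0.0009205548119522088)]
```

View pics/crop.png

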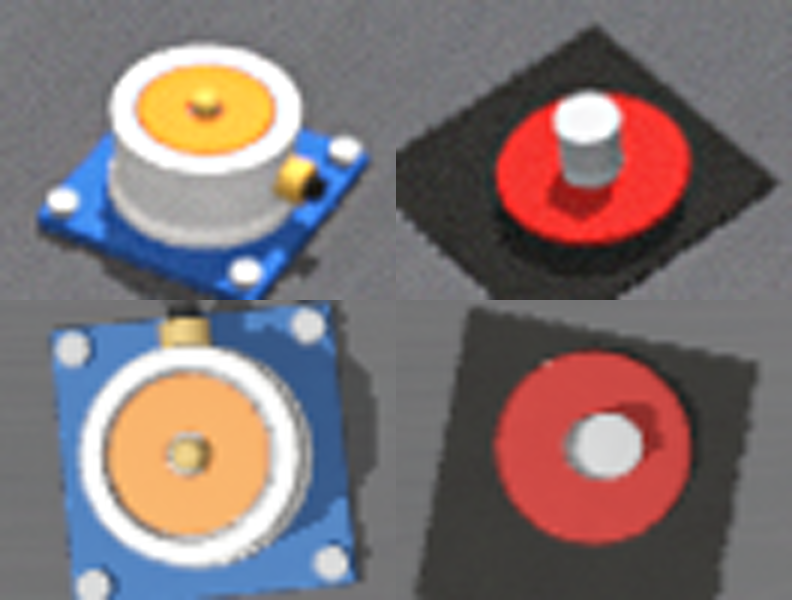

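The crop confirms it: left is the blue base with the white/aluminium barrel, the orange ring and the brass tip (scene 323,218; top 265,265); right is the cover with its steel knob (scene 245,300; top 413,260). My estimates are cover (0.511, -0.227) and pin (0.5045, 0.148). Heights agree with the text within camera error: knob top 0.052, rim about 0.06. I'll move above the cover with tool x along world +y and tool y along world +x.

```bash
python3 -m pendant '[[0.05,-0.019,0,-10],[0.1,-0.038,0,-20],[0.16,-0.06,0.01,-30],[0.22,-0.082,0.03,-40],[0.28,-0.105,0.05,-50],[0.34,-0.127,0.07,-60],[0.39,-0.147,0.09,-70],[0.422,-0.158,0.11,-73],[0.422,-0.158,0.11,-73],[0.422,-0.158,0.11,-73]]' 0.06 60
python3 - <<'E'
from m import *
for n in("scene","top"):
    f=grab(n); save(f,n+"1.png"); pickle.dump(f,open(n+"1.pkl","wb"))
a=cv2.imread("pics/scene1.png")[230:350,170:330];b=cv2.imread("pics/top1.png")[200:320,330:490]
cv2.imwrite("pics/c1.png",np.hstack([cv2.resize(a,(400,300)),cv2.resize(b,(400,300))]))
E
```

```text
t: 1.35
tool_pos: [0.5107, -0.2271, 0.1212]
tcp_rot: [-0.0, 0.707, 0.707, -0.0]
contact_force: [0.0, -1.0, 0.8]
width: 0.0599
gripper_force: 0.0
```

View pics/c1.png

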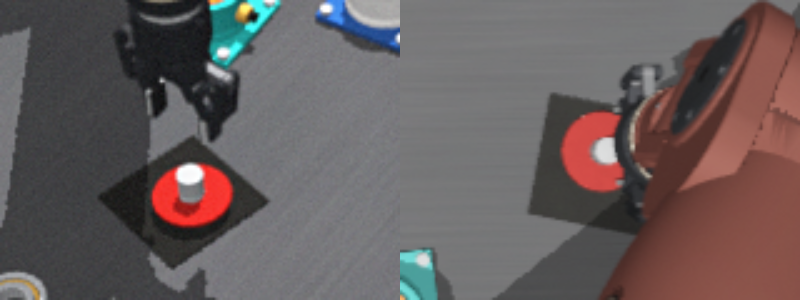

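The gripper is centred above the knob in both views. Descend and grip.

```bash
python3 -m pendant '[[0,0,0.04,0],[0,0,0.07,0],[0,0,0.085,0],[0,0,0.092,0],[0,0,0.098,0],[0,0,0.098,0]]'; python3 -m pendant '[[0,0,0,0],[0,0,0,0],[0,0,0,0],[0,0,0,0],[0,0,0,0],[0,0,0,0]]' 0.015 80
```

```text
t: 2.2
tool_pos: [0.5113, -0.2272, 0.0237]
tcp_rot: [0.0, 0.707, 0.707, 0.0]
contact_force: [-0.0, 0.3, 0.0]
width: 0.0601
gripper_force: 0.0
t: 2.95
tool_pos: [0.5113, -0.2272, 0.0241]
tcp_rot: [0.0, 0.707, 0.708, 0.0]
contact_force: [-1.3, 0.9, 6.9]
width: 0.0261
gripper_force: 78.2
```

```bash
python3 -m pendant '[[0,0,-0.02,0],[0,0,-0.05,0],[0,0,-0.09,0],[0,0,-0.13,0],[0,0,-0.15,0],[0,0,-0.15,0],[0,0,-0.15,0]]'
python3 - <<'E'
from m import *
s=observe(); print(s["contact_force"],s["moment"],s["width"])
for n in("scene","top"):
    f=grab(n); save(f,n+"2.png"); pickle.dump(f,open(n+"2.pkl","wb"))
a=cv2.imread("pics/scene2.png")[190:310,170:330];b=cv2.imread("pics/top2.png")[200:320,330:490]
cv2.imwrite("pics/c2.png",np.hstack([cv2.resize(a,(400,300)),cv2.resize(b,(400,300))]))
E
```

```text
t: 3.82
tool_pos: [0.5105, -0.2267, 0.1722]
tcp_rot: [-0.001, 0.707, 0.708, -0.0]
contact_force: [0.7, -0.3, -3.2]
width: 0.026
gripper_force: 78.9
[ 0.7232 -0.2988 -3.1847] [-0.0586  0.0201 -0.0284] 0.02595526392369768
```

View pics/c2.png

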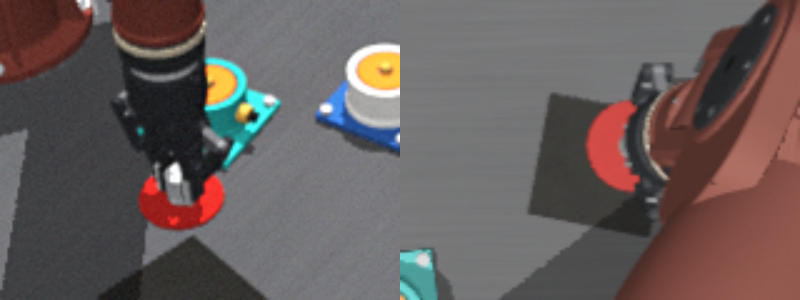

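The cover is held and level on the knob. Carry it toward the housing, then measure it there relative to the pin with the same cameras.

```bash
python3 -m pendant '[[0.03,0,0,0],[0.07,-0.001,0,0],[0.12,-0.002,0,0],[0.17,-0.003,0,0],[0.22,-0.004,0,0],[0.27,-0.005,0.01,0],[0.31,-0.006,0.025,0],[0.327,-0.0065,0.04,0],[0.327,-0.0065,0.05,0],[0.327,-0.0065,0.05,0]]'
python3 - <<'E'
from m import *
for n in("scene","top"):
    f=grab(n); save(f,n+"3.png"); pickle.dump(f,open(n+"3.pkl","wb"))
s=observe(); print(s["tool_pos"],s["contact_force"])
a=cv2.imread("pics/scene3.png")[140:260,230:390];b=cv2.imread("pics/top3.png")[200:320,200:360]
cv2.imwrite("pics/c3.png",np.hstack([cv2.resize(a,(400,300)),cv2.resize(b,(400,300))]))
E
```

```text
t: 5.18
tool_pos: [0.5036, 0.099, 0.1223]
tcp_rot: [-0.001, 0.707, 0.707, -0.001]
contact_force: [-0.5, 0.1, -1.8]
width: 0.0259
gripper_force: 78.9
[0.5045 0.0989 0.1234] [ 0.0904  0.4467 -1.649 ]
```

View pics/c3.png

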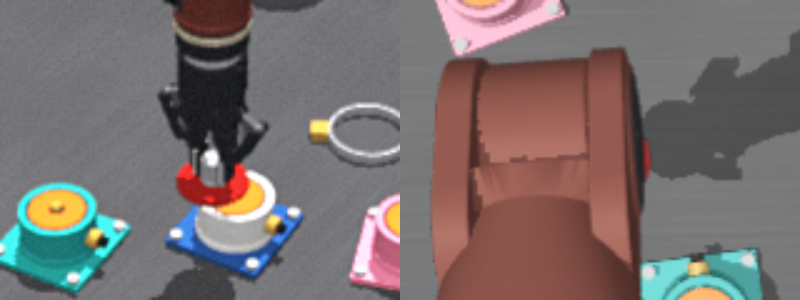

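Run:
```python
from m import *
from scipy.optimize import least_squares
def proj(f,X):
    R=rot(f["rotation"]);c=(X-np.array(f["origin"]))@R; c=c*[1,-1,-1]
    return cv2.projectPoints(c,np.zeros(3),np.zeros(3),np.array(f["intrinsics"]),np.array(f["D"],float))[0][:,0]
t=np.linspace(0,2*np.pi,120)
def cyl(x,y,z0,z1,r): return np.vstack([np.c_[x+r*np.cos(t),y+r*np.sin(t),np.full(120,z)] for z in(z0,z1)])
def ext(p): return np.array([p[:,0].min(),p[:,0].max(),p[:,1].max()])
def run(n,box,zu,g,mode):
    f=pickle.load(open(n+".pkl","rb"));a,b,c,d=box
    hsv=cv2.cvtColor(f["pixels"],cv2.COLOR_RGB2HSV);H,S,V=[hsv[...,i].astype(int) for i in range(3)]
    m=np.zeros((480,640),bool);m[b:d,a:c]=1
    m&=(S>150)&((H<6)|(H>172))&(V>70)
    p=np.argwhere(m)[:,::-1].astype(float)
    e=ext(p)+[-.5,.5,.5]
    r=least_squares(lambda q:ext(proj(f,cyl(q[0],q[1],zu+.010,zu+.016,.042)))-e,g,diff_step=1e-4)
    print(n,e,r.x,r.fun)
run("scene0",(210,280,280,335),.004,[.511,-.227],0)
run("scene3",(285,190,345,235),.1228-.020,[.505,.1],0)
run("scene2",(210,230,280,300),.1722-.020,[.51,-.227],0)
f=pickle.load(open("scene0.pkl","rb"))
print("pin pred px", proj(f,np.array([[.5045,.148,.068],[.504,.1444,.068]])), "seat centre px obs 323.8,217.8:",proj(f,np.array([[.5049,.1444,.06]])))
```

```text
scene0 [229.5 262.5 320.5] [ 0.5084 -0.2281] [ 0.3742 -0.3773  0.0184]
scene3 [300.5 328.5 221.5] [0.5016 0.1007] [-0.7335  0.734  -0.0386]
scene2 [224.5 259.5 281.5] [ 0.5103 -0.2269] [ 0.235  -0.2372  0.0131]
pin pred px [[324.4147 215.0591]
 [323.5957 215.6548]] seat centre px obs 323.8,217.8: [[323.825  217.8146]]
```

The cover sits centred on the tool within about 2 mm; the pin is near (0.5045, 0.147). Put the cover down 22 mm short of the pin in y, i.e. beside the bore.

```bash
python3 -m pendant '[[0.015,0,0.01,0],[0.026,0,0.022,0],[0.026,0,0.03,0],[0.026,0,0.033,0],[0.026,0,0.033,0]]'; for i in 1; do python3 -m pendant '[[0,0,0.0015,0],[0,0,0.0015,0]]'; python3 -m pendant '[[0,0,0.0015,0],[0,0,0.0015,0]]';  done
```

```text
t: 5.9
tool_pos: [0.5041, 0.1258, 0.0901]
tcp_rot: [-0.0, 0.707, 0.707, -0.0]
contact_force: [-0.2, -0.1, -3.2]
width: 0.0259
gripper_force: 78.9
t: 6.15
tool_pos: [0.5044, 0.1258, 0.089]
tcp_rot: [0.0, 0.707, 0.707, 0.0]
contact_force: [-1.0, -0.0, -1.5]
width: 0.0256
gripper_force: 78.9
t: 6.4
tool_pos: [0.5045, 0.1257, 0.0879]
tcp_rot: [0.0, 0.707, 0.707, 0.0]
contact_force: [-1.6, -2.3, 5.5]
width: 0.0261
gripper_force: 79.8
```

Contact at TCP z 0.088 as expected, about 8 N. Slide toward the pin with a firmer grip.

```bash
python3 -m pendant '[[0.002,0,0,0],[0.004,0,0,0],[0.006,0,0,0],[0.008,0,0,0]]' - 110; python3 -m pendant '[[0.002,0,0,0],[0.004,0,0,0],[0.004,0,0,0]]'; python3 -m pendant '[[0.002,0,0,0],[0.003,0,0,0],[0.003,0,0,0]]'; python3 -c "
from plant import observe;print(observe()['moment'])"
```

```text
t: 6.9
tool_pos: [0.5052, 0.1332, 0.0882]
tcp_rot: [0.001, 0.707, 0.707, 0.0]
contact_force: [0.2, -5.1, 5.8]
width: 0.025
gripper_force: 107.7
t: 7.28
tool_pos: [0.5052, 0.1374, 0.0882]
tcp_rot: [0.001, 0.707, 0.707, 0.0]
contact_force: [0.9, -3.3, 4.4]
width: 0.025
gripper_force: 107.7
t: 7.65
tool_pos: [0.5051, 0.1404, 0.088]
tcp_rot: [0.001, 0.707, 0.707, 0.0]
contact_force: [0.5, -3.9, 6.2]
width: 0.0253
gripper_force: 107.8
[-0.89807662 -0.05123344  0.01004276]
```

```bash
for i in 1; do python3 -m pendant '[[0.001,0,0,0],[0.002,0,0,0],[0.002,0,0,0]]';python3 -m pendant '[[0.001,0,0,0],[0.002,0,0,0],[0.002,0,0,0]]'; python3 -m pendant '[[0.001,0,0,0],[0.0015,0,0,0],[0.0015,0,0,0]]';python3 -m pendant '[[0.001,0,0,0],[0.0015,0,0,0],[0.0015,0,0,0]]'; done | grep -E 'pos|force'
```

```text
tool_pos: [0.5049, 0.1428, 0.0877]
contact_force: [1.3, -3.6, 5.4]
gripper_force: 107.8
tool_pos: [0.5035, 0.1454, 0.0868]
contact_force: [-1.1, -0.3, -1.9]
gripper_force: 108.1
tool_pos: [0.5042, 0.1466, 0.0873]
contact_force: [0.2, -0.2, -2.0]
gripper_force: 108.1
tool_pos: [0.5042, 0.148, 0.0873]
contact_force: [-0.6, -0.0, -1.4]
gripper_force: 108.1
```

The contact force vanished at y≈0.145: the bore is over the pin. Lower in small steps, watching the side forces.

```bash
for i in 1; do python3 -m pendant '[[0.0003,0,0.001,0],[0.0003,0,0.001,0]]';python3 -m pendant '[[0,0,0.001,0],[0,0,0.001,0]]'; python3 -m pendant '[[0,0,0.001,0],[0,0,0.001,0]]'; done | grep -E 'pos|t_force'
```

```text
tool_pos: [0.5042, 0.1483, 0.0862]
contact_force: [-0.4, 0.1, -1.2]
tool_pos: [0.5041, 0.1483, 0.0852]
contact_force: [-0.2, 0.5, -2.3]
tool_pos: [0.5042, 0.1483, 0.0842]
contact_force: [-0.7, -0.0, -2.3]
```

```bash
for i in 1; do python3 -m pendant '[[0,0,0.001,0],[0,0,0.002,0],[0,0,0.002,0]]';python3 -m pendant '[[0,0,0.001,0],[0,0,0.002,0],[0,0,0.003,0],[0,0,0.003,0]]'; python3 -m pendant '[[0,0,0.001,0],[0,0,0.002,0],[0,0,0.002,0]]'; done | grep -E 'pos|t_force'
```

```text
tool_pos: [0.5041, 0.1482, 0.0822]
contact_force: [0.3, -0.5, -1.7]
tool_pos: [0.5042, 0.1483, 0.0795]
contact_force: [-1.0, -0.0, 2.6]
tool_pos: [0.5042, 0.1483, 0.0773]
contact_force: [-1.6, -0.2, 3.4]
```

The spring is engaged with no side force. Press home.

```bash
for i in 1; do python3 -m pendant '[[0,0,0.001,0],[0,0,0.002,0],[0,0,0.003,0],[0,0,0.003,0]]';python3 -m pendant '[[0,0,0.001,0],[0,0,0.002,0],[0,0,0.003,0],[0,0,0.003,0]]'; python3 -m pendant '[[0,0,0.001,0],[0,0,0.0015,0],[0,0,0.0015,0]]'; done | grep -E 'pos|t_force'
```

```text
tool_pos: [0.5042, 0.1483, 0.0743]
contact_force: [-1.6, 0.1, 5.7]
tool_pos: [0.5043, 0.1483, 0.0715]
contact_force: [-3.1, -0.0, 8.0]
tool_pos: [0.5043, 0.1483, 0.0702]
contact_force: [-2.7, -0.5, 9.3]
```

```bash
for i in 1; do python3 -m pendant '[[0,0,0.0005,0],[0,0,0.001,0],[0,0,0.001,0]]';python3 -m pendant '[[0,0,0.0005,0],[0,0,0.0005,0]]'; done | grep -E 'pos|t_force'
```

```text
tool_pos: [0.5043, 0.1483, 0.0701]
contact_force: [-6.5, -1.9, 22.9]
tool_pos: [0.5043, 0.1483, 0.0701]
contact_force: [-10.1, -1.5, 28.9]
```

It's on the rim (hard stop at z 0.0701). Relieve the side force slightly, let it settle and look.

```bash
python3 -m pendant '[[0,-0.0004,0,0],[0,-0.0004,0,0],[0,-0.0004,0,0]]'
python3 - <<'E'
from m import *
f=grab("scene"); save(f,"scene4.png")
s=observe(); print(s["tool_pos"],s["tcp_rot"],s["contact_force"],s["moment"],s["width"])
cv2.imwrite("pics/c4.png",cv2.resize(cv2.imread("pics/scene4.png")[170:260,270:390],(800,600),interpolation=cv2.INTER_CUBIC))
E
```

```text
t: 13.52
tool_pos: [0.5043, 0.1483, 0.0701]
tcp_rot: [0.001, 0.707, 0.708, 0.001]
contact_force: [-8.9, -0.9, 27.9]
width: 0.0254
gripper_force: 110.9
[0.5043 0.1483 0.0701] [0.0006 0.7067 0.7075 0.0006] [-7.9788 -1.8534 28.2837] [-0.324   1.8523 -0.0087] 0.025466132580331435
```

View pics/c4.png

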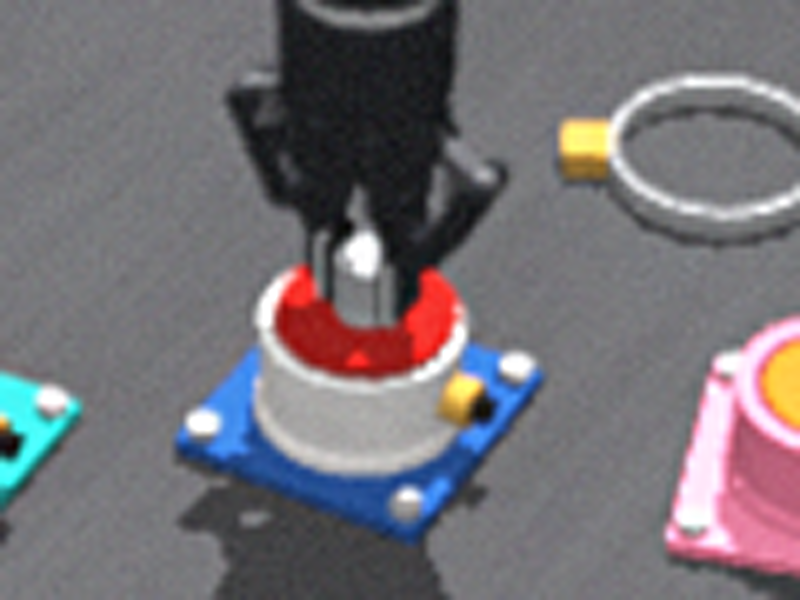

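The picture shows the flange lying level on the barrel rim at crop (370,320), with the rim's outer ring evenly visible around it. Contact is about 28 N, well above the 11 N spring load, so it is on the hard stop. Hand in while pressing.

```bash
python3 -c "
from plant import order;print(order.hand_in())"
```

```text
the job is handed in; nothing more can be done
None
```

The cover is fully home on the blue housing's rim, pressed down with about 28 N and still gripped for you to close the clamp band; the job was handed in at about 13.6 s, and the gear, band and bearing were left alone.

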